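# Refit the lens in a microscope's lens cell and snug down its retaining ring

## Robot

A 7-joint arm with a two-finger parallel gripper is mounted at the origin on a cart in front of the work surface, level with it; the furniture and walls round the work are solid. World frame = base frame: x ahead of the robot, y to its left, z up, the work surface at z = 0. Lengths are in m, angles in rad, forces in N, time in s.
With the tool pointing down it reaches from about 0.4 to 0.9 m from the base axis. Payload 5.6 kg.
Tool frame: the origin (TCP) lies midway between the tips of the shut fingers; the grasp point (between the pads) lies 19 mm behind it; z points along the fingers, y is the line along which they close (so a half turn about z gives the same grasp; the last joint's range is limited). The gripper opens to 92 mm and grips with 3 to 60 N. Pads are 20 mm wide; open, the fingers measure 128 mm over their backs; the gripper's body (75 mm by 189 mm) begins 69 mm behind the grasp point.
Start: joints at [-1.271, 0.468, -0.012, 1.603, 0.006, 1.071, -0.056], TCP at [0.219, 0.612, 0.215] pointing down, gripper open.
Joint ranges: [-2.53, 2.53], [-0.31, 2.02], [-1.57, 1.55], [0.28, 2.44], [-1.29, 4.43], [0.15, 1.84], [-2.92, 2.92]. Speed limits (rad/s): [2.57, 2.57, 3.14, 3.14, 3.14, 3.14, 3.14].

## Interface

Orientations are given as a 3x3 rotation matrix whose columns are the frame's x, y, z axes.
In Python, from station import env, effector, solver, viewer, workorder, search_frame, tip_of gives the robot as it stands. Calls block until the motion is done:
- env.reach(position, orientation): joint-space move of the TCP to a pose.
- env.movel(position, frame=None, rate=0.15): straight line of the TCP; frame=None keeps the orientation; rate is the mean speed in m/s.
- env.goto_joints(angles): joint-space move.
- effector.release() and effector.grasp(squeeze=None): open the fingers fully, or close them until they stop; squeeze is the grip in N (None keeps the last).
- env.pause(seconds).
- solver.inverse_kinematics(position, orientation): joint angles nearest the present ones, or None.
- env.sense(): the state.
- viewer.read_camera(name): name is "scene" or "top" or "wrist"; returns (picture, depth): 480x640x3 uint8, red, green, blue; 480x640 float32, m along the optical axis (not along the pixel's ray), 0 where there is no reading.
- viewer.camera_info(name): a dict with "intrinsics" (3x3 intrinsics, pixels), "eye" and "rotation" of the camera in the world; the wrist camera has in their place "T_tool_cam" (4x4, takes a point from camera to tool coordinates, whose origin is the TCP and whose axes are the flange's). Camera axes: x right, y up, looking along -z (the intrinsics and any distortion apply to the point x, -y, -z); pixel columns grow to the right and rows downward; lengths in m; the calibration is good to about 2 mm. A picture is of the moment at which its call begins: read the wrist's pose just before it. camera_info takes no time and is no camera call.
A pose or a line that the arm cannot do raises env.PlanningError and nothing moves.
- workorder.finish_job(): hands the job in; it is judged then, once.
Trained networks look in the newest picture that a camera, given by its name, has taken for a name from the list of things; names that differ only in an ending like _2 or _b are one class to them, and where a whole thing is asked for, a point or a joint stands for the part that bears it (a point fixed in the world has none). Each returns a list of dicts, best first, with "score" (0 to 1); they miss things now and then, are a little off and sometimes report something else, mostly with a low value. They report only what shows in the picture. A call takes as long as a camera call. They do not tell look-alikes from the thing itself.
- search_frame(camera, name): "at" ([x, y, z] in m, in world coordinates, good to about 4 mm: the middle of the surface that is visible of it).
- tip_of(camera, name): "at" ([x, y, z] in m, in world coordinates, good to about 4 mm: a listed point, or the origin of a listed thing).
The state is a dict: "t": time; "joint_positions": joint angles; "joint_velocities": joint speeds; "tau": joint torques, N m; "ee_pos": TCP position; "tcp_rot": TCP orientation; "wrist_force": force on the tool from outside, world axes, zero at the start; "moment": the same for the moment, N m; "gripper_width": finger opening in m; "grasp_force": force on a finger pad.
Only numpy, scipy, OpenCV 4.12 (cv2) and the standard library are available. Lean on these libraries where they do the work, as an engineer would, in place of code of your own. Each camera call takes 0.05 s, during which the arm holds its last target. There are 200 camera calls.

## Task

Put the bench microscope's lens back in its cell: drop the lens, domed side up as it lies, into the bore of the black round cell, then set the brass ring into the cell's mouth with its three lugs through the three gates and screw it clockwise until it is snug and clamps the lens firmly on its seat, then let go. The lens is glass, so be gentle: do not force anything and do not overtighten the ring. Leave the other things on the bench where they are.

Things in the scene. Friction and masses are not known exactly. Their poses are not given: they have to be found in the camera images.
- cell: black lens cell, 62 mm across, 46 mm tall, on a 100 mm round foot 10 mm thick, screwed down (does not move). Origin: centre of the underside, z up. Bore 44 mm, open at the top, 1.5 mm chamfer. Three gates for the ring's lugs at yaw 0, 120, 240 degrees of this frame (gate 0 on +x), each +-0.26 rad wide, out to radius 26.5 mm, marked by white lines on rim and side
- cell_mouth (a point): centre of the cell's mouth, level with its rim, 46 mm above the bench; axes as the cell's. Right-hand thread in the mouth: clockwise from above brings the ring down 3.5 mm per rad. Lugs through the gates, the ring rests on the lens, underside about 8 mm below the mouth; turning is easy at first, then firm at the seat, anywhere from 0.45 to 1.25 rad; end stop at 1.4 rad
- lens: glass lens, black rim, 42 mm diameter, rim 12 mm thick, dome 3 mm higher, 50 g, dome up on a blue pad 4 mm thick. Origin: centre of its flat underside. Fingers stay above the mouth, so it is let go partly in the bore and drops the rest, onto a light wave washer (1 N/mm), underside about 20 mm below the mouth. Its firm seat (60 N/mm) is 1 to 3.5 mm lower, hidden by the lens, and differs each time
- ring: brass ring, 28 mm tall, 70 g, upright on a black mat. Origin: centre of its underside. Collar to grip: 40 mm diameter, 9 to 28 mm up; foot 42 mm. Lugs at yaw 0, 120, 240 degrees (lug 0 on +x; white marks on top), +-0.21 rad wide, 0.6 to 4.5 mm up, to radius 25.5 mm; all alike. Snug: 0.15 to 0.3 N m held at rest, about 0.07 rad after it turns firm; twice that chips the glass. It stays when released
- hex_key: black hex key, 36 x 104 x 9 mm; a bystander. Origin: centre of its underside
- marker_pen: red and white marker pen, 135 mm long, 17 mm thick; a bystander. Origin: centre of its underside
- tweezers: steel tweezers, 126 mm long; a bystander. Origin: centre of its underside
- dust_brush: brush with wooden handle, 168 mm long; a bystander. Origin: centre of its underside
- screwdriver: yellow screwdriver, 159 mm long; a bystander. Origin: centre of its underside
- oil_stone: green dressing stone, 100 x 25 x 13 mm; a bystander. Origin: centre of its underside
Things that resemble listed ones, but are neither listed nor needed, are in the scene too. What is meant by the lens is not purple, and is the smaller of those in its own colour.

How it is judged:
By the outcome, as a careful person would: the job done as asked, in the order asked, and still so for the second after the job is handed in, with the robot touching nothing.
It also fails if it takes over 64 s, if anything falls off the work surface, if the arm or the gripper's body presses on something with over 40 N, if the wrist force passes 120 N, or if a joint passes its speed limit or range.

## Working session

There is one attempt and no reset: what is moved stays moved. The work goes in short steps, each a Python script; the robot and the scene stay as the last script left them, time stands still between calls to the robot, and variables do not carry over. Pictures are saved under pics/ and viewed, at most 10 in all, crops included, and the job is handed in when it is done.

```bash
ls; mkdir -p pics; python3 - <<'E'
from station import env, effector, solver, viewer, workorder, search_frame, tip_of
import cv2, numpy as np
s=env.sense(); print(s['t'],s['ee_pos'],s['tcp_rot'],s['wrist_force'])
for c in ['top','scene']:
    p,d=viewer.read_camera(c); cv2.imwrite(f'pics/{c}1.png',p[:,:,::-1]); np.savez(f'{c}1.npz',p=p,d=d)
    i=viewer.camera_info(c); print(c,i)
    for n in ['cell','cell_mouth','lens','ring']:
        print(n,[(np.round(r['at'],3).tolist(),round(r['score'],2)) for r in tip_of(c,n)])
print(viewer.camera_info('wrist'))
E
```

```text
pics
0.0 [0.21835998 0.6116171  0.21365675] [[-9.41796996e-01  3.36181785e-01 -4.74661330e-04]
 [ 3.36182102e-01  9.41795555e-01 -1.65138353e-03]
 [-1.08131132e-04 -1.71484069e-03 -9.99998524e-01]] [-0.1862206  -1.00790079  0.0963966 ]
top {'intrinsics': array([[444.71988942,   0.        , 318.11133871],
       [  0.        , 444.71988942, 242.61753085],
       [  0.        ,   0.        ,   1.        ]]), 'eye': array([ 0.44781655, -0.0536929 ,  1.13877996]), 'rotation': array([[-0.02683825,  0.99784545, -0.05986784],
       [-0.99947047, -0.02788779, -0.0167647 ],
       [-0.01839816,  0.0593862 ,  0.99806552]])}
cell [([0.528, 0.022, 0.002], 0.85)]
cell_mouth [([0.534, 0.026, 0.041], 0.57)]
lens [([0.503, 0.148, 0.005], 0.75), ([0.381, 0.251, 0.001], 0.63), ([0.403, 0.401, 0.002], 0.62), ([0.494, 0.25, 0.007], 0.49)]
ring [([0.425, -0.267, -0.003], 0.49)]
scene {'intrinsics': array([[503.5695886 ,   0.        , 310.35977792],
       [  0.        , 503.5695886 , 245.63557654],
       [  0.        ,   0.        ,   1.        ]]), 'eye': array([-0.25968137, -1.19051726,  0.81569795])
[... 262 characters left out ...]
 0.98), ([0.652, -0.289, 0.002], 0.74)]
lens [([0.379, 0.248, -0.001], 0.71), ([0.5, 0.15, 0.002], 0.53), ([0.498, 0.247, 0.003], 0.46)]
ring [([0.422, -0.263, 0.008], 0.71)]
{'intrinsics': array([[396.51242248,   0.        , 317.35285193],
       [  0.        , 396.51242248, 237.27783653],
       [  0.        ,   0.        ,   1.        ]]), 'T_tool_cam': array([[-1.41935765e-03,  9.67609969e-01,  2.52445901e-01,
         7.08573668e-02],
       [ 9.99998884e-01,  1.25589175e-03,  8.08659140e-04,
        -2.52850930e-04],
       [ 4.65421921e-04,  2.52446767e-01, -9.67610672e-01,
        -1.70772964e-01],
       [ 0.00000000e+00,  0.00000000e+00,  0.00000000e+00,
         1.00000000e+00]])}
```

View top.

View pics/top1.png

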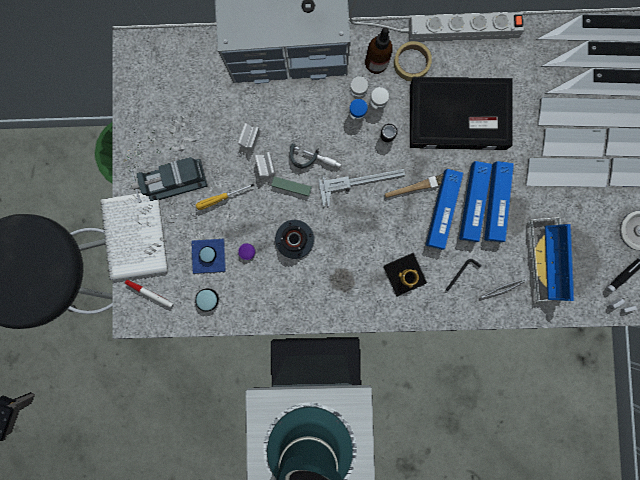

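View pics/scene1.png

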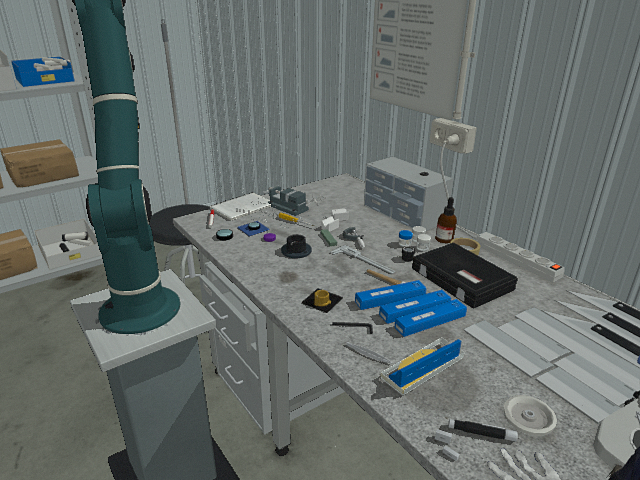

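Candidates for the lens in the top view: (207,254), pale blue on the blue pad; (206,299), pale blue but larger, no pad; (247,252), purple. I choose the one at (207,254): it is not purple and is the smaller of the pale-blue pair. I'll check it close up with the wrist camera, and tour the cell and ring too.

```bash
cat > h.py <<'E'
from station import env, effector, solver, viewer, workorder, search_frame, tip_of
import cv2, numpy as np
def R(yaw):  # tool down; yaw 0: tool x = -world x, y = world y
    c,s=np.cos(yaw),np.sin(yaw)
    return np.array([[c,-s,0],[s,c,0],[0,0,1]])@np.diag([-1,1,-1.])
def snap(name):
    s=env.sense(); p,d=viewer.read_camera('wrist')
    np.savez(name+'.npz',p=p,d=d,pos=s['ee_pos'],rot=s['tcp_rot']); cv2.imwrite(f'pics/{name}.png',p[:,:,::-1])
I=viewer.camera_info('wrist'); K=I['intrinsics']; T=I['T_tool_cam']
def pose(f):
    return f['rot']@T[:3,:3], f['rot']@T[:3,3]+f['pos']
def to_world(f,uv,z):
    uv=np.atleast_2d(np.array(uv,float)); Rc,e=pose(f)
    r=np.c_[(uv[:,0]-K[0,2])/K[0,0],-(uv[:,1]-K[1,2])/K[1,1],-np.ones(len(uv))]@Rc.T
    return e+r*((z-e[2])/r[:,2])[:,None]
def to_px(f,P):
    Rc,e=pose(f); q=(np.atleast_2d(P)-e)@Rc
    return np.c_[K[0,2]-K[0,0]*q[:,0]/q[:,2],K[1,2]+K[1,1]*q[:,1]/q[:,2]]
def rect(f,c,z,half=0.045,n=450):
    "orthophoto at height z: col -> +x... col=(x-cx), row=-(y-cy)"
    g=np.linspace(-half,half,n); X,Y=np.meshgrid(c[0]+g,c[1]-g)
    uv=to_px(f,np.c_[X.ravel(),Y.ravel(),np.full(X.size,z)]).astype(np.float32).reshape(n,n,2)
    return cv2.remap(f['p'],uv[...,0],uv[...,1],cv2.INTER_LINEAR)
E
python3 - <<'E'
from h import *
for n,t,z,dx in [('lens',(0.497,0.249),0.13,0),('cell',(0.530,0.026),0.16,0),('ring',(0.423,-0.265),0.14,0)]:
    env.reach([t[0],t[1],z],R(0)); s=env.sense()
    print(n,s['t'],s['ee_pos'],np.round(s['joint_positions'],2))
    snap('w_'+n)
    for q in ([n] if n!='cell' else ['cell','cell_mouth']):
        print(q,[(np.round(r['at'],4).tolist(),round(r['score'],2)) for r in tip_of('wrist',q)])
s=np.hstack([cv2.imread(f'pics/w_{n}.png')[60:420,140:500] for n in ['lens','cell']])
cv2.imwrite('pics/both.png',s)
E
```

```text
lens 2.2 [0.49671832 0.25032358 0.13020803] [-0.59  0.41  0.08  1.91 -0.04  0.82  1.09]
lens [([0.4987, 0.1463, 0.0031], 0.94), ([0.4993, 0.2452, 0.0064], 0.77)]
cell 3.2083 [0.52992877 0.02788651 0.15986586] [-0.24  0.33  0.15  1.95 -0.06  0.86  1.52]
cell [([0.527, 0.0313, -0.0017], 0.69)]
cell_mouth [([0.5314, 0.0247, 0.0456], 0.9)]
ring 4.5417 [ 0.4240237  -0.26371975  0.14002273] [ 0.25  0.32  0.28  2.05 -0.12  0.79  2.18]
ring [([0.4224, -0.2603, 0.0038], 0.87)]
```

View pics/both.png

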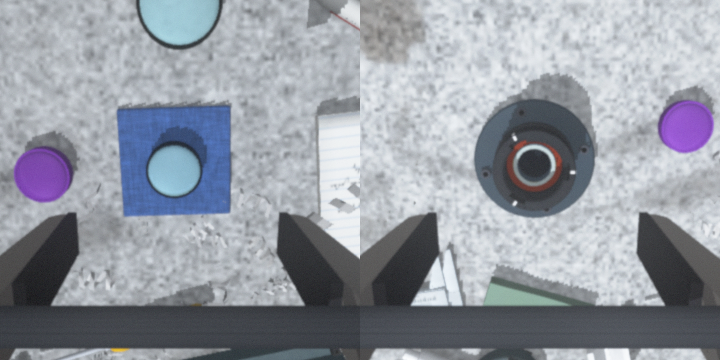

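View pics/w_ring.png

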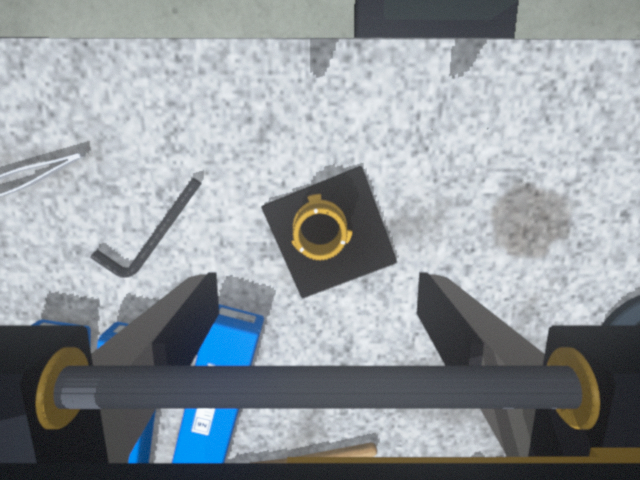

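The crop shows the pale-blue lens on its blue pad at (174,170), clearly smaller than the one at the top (180,10); purple at (43,173). The cell is at (535,163) with white rim marks at (514,137), (572,172), (515,203). The ring view shows the ring at (320,230) with lugs at (316,200), (297,243), (348,236).

```bash
python3 - <<'E'
from h import *
out=[]
L=lambda n:dict(np.load(n+'.npz'))
fl,fc,fr=L('w_lens'),L('w_cell'),L('w_ring')
def depth_z(f,c,z0):
    uv=to_px(f,[c[0],c[1],z0])[0]; u,v=uv.round().astype(int)
    d=np.median(f['d'][v-1:v+2,u-1:u+2]); Rc,e=pose(f)
    r=np.array([(uv[0]-K[0,2])/K[0,0],-(uv[1]-K[1,2])/K[1,1],-1])
    return (e+Rc@r*d)[2]
print('z pad',depth_z(fl,(0.535,0.215),0.004),'bench',depth_z(fl,(0.56,0.25),0),'mat',depth_z(fr,(0.455,-0.27),0.002),'bench',depth_z(fr,(0.38,-0.2),0),'cellrim',depth_z(fc,(0.531-.0265,0.026+.002),0.046),'lens',depth_z(fl,(0.499,0.247),0.019))
for n,f,c,z in [('lens',fl,(0.499,0.247),0.016),('cell',fc,(0.5305,0.0255),0.046),('ring',fr,(0.423,-0.263),0.029)]:
    o=rect(f,c,z,0.04,390); out.append(o[:,:,::-1]); cv2.imwrite(f'o_{n}.png',o[:,:,::-1])
    hsv=cv2.cvtColor(o,cv2.COLOR_RGB2HSV); h,s,v=cv2.split(hsv)
    if n=='lens': m=((s<110)&(v>120)).astype(np.uint8)
    elif n=='cell': m=((v>150)&(s<60)).astype(np.uint8)
    else: m=((v>170)&(s<110)).astype(np.uint8)
    k,lab,st,ce=cv2.connectedComponentsWithStats(m)
    for i in range(1,k):
        if st[i,4]>15: print(n,st[i].tolist(),((ce[i]-194.5)/389*80*[1,-1]).round(2),'abs',(np.array(c)+(ce[i]-194.5)/389*0.08*[1,-1]).round(4))
cv2.imwrite('pics/ortho.png',cv2.resize(np.hstack(out),(798,266),interpolation=cv2.INTER_AREA))
E
```

```text
z pad 0.003688526429450445 bench 0.00024157930399765215 mat 0.0050788311137608955 bench 0.0002009894692754921 cellrim 0.04681965455243697 lens 0.019465919591145353
lens [0, 0, 390, 390, 22256] [31.46 -2.9 ] abs [0.5305 0.2441]
lens [290, 4, 6, 4, 21] [20.18 38.88] abs [0.5192 0.2859]
lens [83, 100, 187, 189, 27638] [-3.7   0.15] abs [0.4953 0.2471]
cell [0, 0, 19, 4, 47] [-38.34  39.82] abs [0.4922 0.0653]
cell [31, 0, 17, 5, 47] [-32.29  39.75] abs [0.4982 0.0653]
cell [234, 0, 156, 390, 25677] [31.47  0.36] abs [0.562  0.0259]
cell [0, 18, 6, 13, 58] [-39.61  34.97] abs [0.4909 0.0605]
cell [181, 48, 14, 21, 247] [-1.43 27.95] abs [0.5291 0.0534]
cell [87, 120, 104, 145, 3332] [-15.01   2.68] abs [0.5155 0.0282]
cell [55, 258, 20, 16, 240] [-26.78 -14.58] abs [0.5037 0.0109]
cell [295, 260, 22, 19, 280] [ 22.84 -15.36] abs [0.5533 0.0101]
cell [0, 360, 53, 30, 786] [-36.48 -38.06] abs [ 0.494  -0.0126]
ring [0, 0, 60, 26, 713] [-35.59  38.54] abs [ 0.3874 -0.2245]
ring [347, 0, 43, 111, 2176] [37.11 32.01] abs [ 0.4601 -0.231 ]
ring [221, 99, 19, 22, 283] [ 7.24 17.35] abs [ 0.4302 -0.2457]
ring [107, 199, 19, 17, 268] [-16.24  -2.56] abs [ 0.4068 -0.2656]
ring [0, 217, 93, 173, 8576] [-34.01 -26.68] abs [ 0.389  -0.2897]
ring [246, 248, 23, 21, 288] [ 12.82 -13.02] abs [ 0.4358 -0.276 ]
ring [130, 286, 260, 104, 13205] [ 22.62 -32.97] abs [ 0.4456 -0.296 ]
```

View pics/ortho.png

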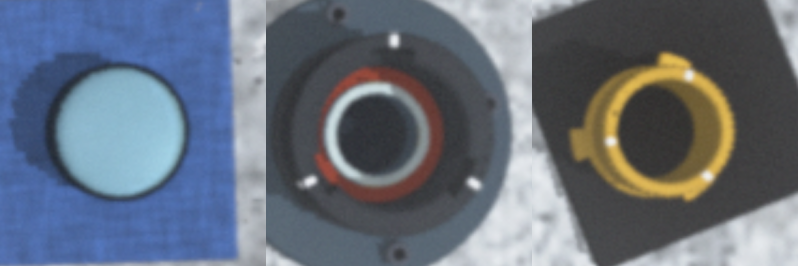

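The orthophoto shows the lens rim cleanly; the cell's three rim marks (gates, 394,40 / 309,182 / 473,183) and the ring's three top marks (688,75 / 611,142 / 707,176). Next I take a second cell view at another yaw to cancel camera-to-tool bias.

```bash
cat >> h.py <<'E'
def marks(f,c,z,r,vmin=150,smax=60,tol=4):
    "three white marks at radius r(mm) about c: centre, yaw mod 120 deg"
    o=rect(f,c,z,0.045,450); h,s,v=cv2.split(cv2.cvtColor(o,cv2.COLOR_RGB2HSV))
    k,lab,st,ce=cv2.connectedComponentsWithStats(((v>vmin)&(s<smax)).astype(np.uint8))
    P=[((ce[i]-224.5)/449*0.09*[1,-1]) for i in range(1,k) if 80<st[i,4]<450]
    P=np.array([p for p in P if abs(np.hypot(*p)*1e3-r)<tol])
    if len(P)!=3: print('marks',P*1e3); return None
    m=P.mean(0); a=np.degrees(np.arctan2(*(P-m).T[::-1]))%120
    print('r',(np.hypot(*(P-m).T)*1e3).round(2),'a',a.round(2))
    return np.array(c)+m, a.mean()
E
python3 - <<'E'
from h import *
L=lambda n:dict(np.load(n+'.npz'))
fc,fr=L('w_cell'),L('w_ring')
s=env.sense(); print('settled',s['ee_pos'])
env.reach([0.529,0.025,0.16],R(1.57)); s=env.sense(); print(s['ee_pos'],s['t']); env.pause(0.3); s=env.sense(); print(s['ee_pos'],s['t'],s['joint_positions'].round(2))
snap('w_cell2'); f2=L('w_cell2')
a=marks(fc,(0.5287,0.0248),0.046,28.6); b=marks(f2,(0.5287,0.0248),0.046,28.6)
print(a,b)
if b: 
    A=(fc['rot']-f2['rot'])[:2,:2]; bias=np.linalg.solve(A,a[0]-b[0]); print('bias tool mm',bias*1e3,'true cell',a[0]-fc['rot'][:2,:2]@bias)
for z in (0.029,0.033): print(z,marks(fr,(0.4238,-0.2624),z,17.8,170,110))
Rc,e=pose(fr); u,v=to_px(fr,[0.4233-.0175,-.2624-.003,.033])[0].round().astype(int)
for m in [(0.4302,-.2457),(.4068,-.2656),(.4358,-.2760)]:
    u,v=to_px(fr,[*m,.029])[0].round().astype(int); d=fr['d'][v,u]
    print('ring top z',(e+Rc@np.array([(u-K[0,2])/K[0,0],-(v-K[1,2])/K[1,1],-1])*d)[2])
E
```

```text
settled [ 0.42412389 -0.26352249  0.13999999]
[0.52875176 0.02340864 0.15965338] 5.825
[0.52894129 0.02420689 0.15990646] 6.125 [ 0.21  0.37 -0.38  1.93  0.18  0.88  2.87]
r [28.63 28.62 28.69] a [89.28 89.13 89.19]
r [28.64 28.62 28.63] a [89.21 89.22 89.18]
(array([0.52871029, 0.02483047]), np.float64(89.20038698320671)) (array([0.5290857, 0.0253353]), np.float64(89.20501167037487))
bias tool mm [-0.0649119  -0.44109819] true cell [0.52864445 0.02527143]
r [17.77 17.79 17.84] a [70.45 70.22 70.4 ]
0.029 (array([ 0.42427843, -0.26241102]), np.float64(70.35641698002915))
r [17.53 17.54 17.59] a [70.41 70.2  70.33]
0.033 (array([ 0.42325358, -0.26243984]), np.float64(70.3172659232891))
ring top z 0.03308000761744867
ring top z 0.03379545163279307
ring top z 0.033260895358032616
```

```bash
cat >> h.py <<'E'
def settle(target,Rm,n=2,wait=0.15,rate=0.1):
    "straight to target, then correct the residual"
    target=np.array(target,float); cmd=target.copy()
    for i in range(n+1):
        env.movel(cmd,Rm,rate); env.pause(wait); s=env.sense()
        e=target-s['ee_pos']; cmd=cmd+e
        if np.linalg.norm(e)<3e-4: break
    print('at',s['ee_pos'].round(4),'err mm',(e*1e3).round(2),'t',round(s['t'],2)); return cmd
def st(tag=''):
    s=env.sense(); print(tag,'t',round(s['t'],2),'p',s['ee_pos'].round(4),'F',s['wrist_force'].round(2),'M',s['moment'].round(3),'w',round(s['gripper_width'],4),'g',round(s['grasp_force'],1)); return s
E
python3 - <<'E'
from h import *
env.reach([0.4952,0.2475,0.06],R(0)); st()
settle([0.4952,0.2475,0.010],R(0))
effector.grasp(8); st('grip')
s=env.sense(); env.movel([0.4952,0.2475,0.10],R(0),0.15); st('lift')
env.reach([0.5287,0.0253,0.085],R(0)); st(); snap('w_l2')
E
```

```text
t 7.83 p [0.4955 0.247  0.0601] F [0.89 0.31 0.25] M [0.039 0.066 0.036] w 0.0921 g 0.0
at [0.4951 0.2474 0.0098] err mm [0.14 0.09 0.18] t 9.43
grip t 10.23 p [0.4951 0.2475 0.0099] F [0.02 0.35 0.03] M [ 0.004  0.004 -0.013] w 0.0416 g 8.0
lift t 10.98 p [0.4947 0.2472 0.0994] F [ 0.47  0.22 -1.02] M [-0.003  0.028  0.058] w 0.0416 g 8.0
 t 11.88 p [0.5285 0.0271 0.0846] F [ 0.34  0.03 -1.46] M [ 0.072 -0.013 -0.007] w 0.0417 g 8.0
```

View pics/w_l2.png

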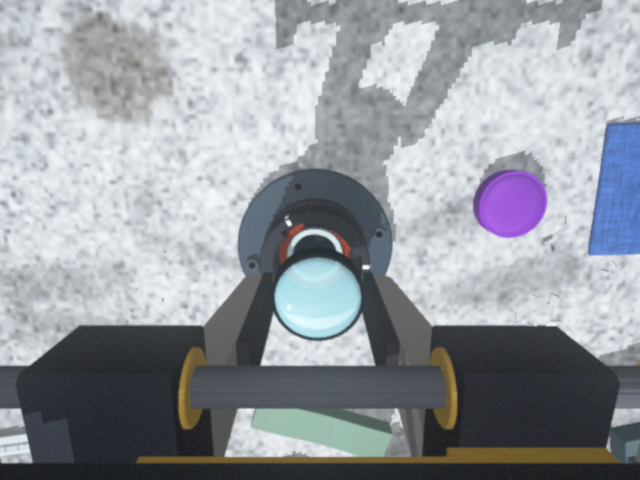

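The lens sits level in the fingers at (317,297), above the cell. I measure its in-hand offset and then lower it, guarding the force.

```bash
cat >> h.py <<'E'
BIAS=np.array([-0.065e-3,-0.441e-3])
E
python3 - <<'E'
from h import *
f=dict(np.load('w_l2.npz')); z=f['pos'][2]+0.0061
o=rect(f,f['pos'][:2],z,0.045,450); h,s,v=cv2.split(cv2.cvtColor(o,cv2.COLOR_RGB2HSV))
m=((h>80)&(h<105)&(s>40)&(v>120)).astype(np.uint8); k,lab,stt,ce=cv2.connectedComponentsWithStats(m)
i=1+np.argmax(stt[1:,4]); c=(ce[i]-224.5)/449*0.09*[1,-1]
off=c-(f['rot'][:2,:2]@BIAS); print('blob',stt[i],'in-hand offset mm',off*1e3)
if abs(off[0])>0.003: raise SystemExit
tgt=np.array([0.52864-off[0],0.02527])
cmd=settle([*tgt,0.062],R(0)); 
b=env.sense()['wrist_force']
for zz in np.arange(0.056,0.0469,-0.0015):
    cmd[2]+=zz-(0.062 if zz>0.0555 else zz+0.0015)
    env.movel(cmd,R(0),0.05); s=st(); 
    if np.linalg.norm(s['wrist_force']-b)>5: print('contact'); break
E
```

```text
blob [  130   130   193   194 26669] in-hand offset mm [-0.86830634  0.23822785]
at [0.5294 0.0253 0.0619] err mm [ 0.08 -0.05  0.14] t 13.27
 t 13.53 p [0.5291 0.0252 0.0555] F [-0.37  0.21  0.49] M [ 0.031  0.042 -0.002] w 0.0414 g 8.0
 t 13.78 p [0.5294 0.0253 0.0544] F [-0.05 -0.08 -0.74] M [ 0.    -0.05   0.034] w 0.0417 g 8.0
 t 14.03 p [0.5295 0.0253 0.053 ] F [-0.48  0.07 -0.35] M [0.013 0.008 0.008] w 0.0413 g 8.0
 t 14.28 p [0.5295 0.0253 0.0514] F [ 0.37  0.49 -0.85] M [-0.044  0.016  0.066] w 0.0415 g 8.0
 t 14.53 p [0.5295 0.0253 0.0499] F [0.61 0.2  0.42] M [-0.032 -0.066  0.028] w 0.0415 g 8.0
 t 14.78 p [0.5294 0.0253 0.0484] F [-0.33  0.01  0.57] M [0.008 0.009 0.028] w 0.0414 g 8.0
 t 15.03 p [0.5295 0.0253 0.0469] F [ 0.14 -0.49 -0.74] M [ 0.025  0.008 -0.005] w 0.0414 g 8.0
```

```bash
python3 - <<'E'
from h import *
effector.release(); env.movel([0.5289,0.0253,0.15],R(0),0.25); st(); snap('w_l3')
f=dict(np.load('w_l3.npz')); o=rect(f,(0.5286,0.0253),0.046,0.045,400); cv2.imwrite('pics/lensin.png',o[:,:,::-1])
c=(0.52864,.02527); Rc,e=pose(f)
for d in [(0,0),(.015,0),(-.015,0),(0,.015),(0,-.015)]:
    u,v=to_px(f,[c[0]+d[0],c[1]+d[1],.038])[0].round().astype(int)
    print(d,(e+Rc@np.array([(u-K[0,2])/K[0,0],-(v-K[1,2])/K[1,1],-1])*f['d'][v,u])[2].round(4))
E
```

```text
t 16.45 p [0.5289 0.0253 0.1503] F [-0.29  0.56  0.01] M [ 0.043  0.027 -0.006] w 0.0919 g 0.0
(0, 0) 0.0415
(0.015, 0) 0.0405
(-0.015, 0) 0.0403
(0, 0.015) 0.0412
(0, -0.015) 0.0408
```

View pics/lensin.png

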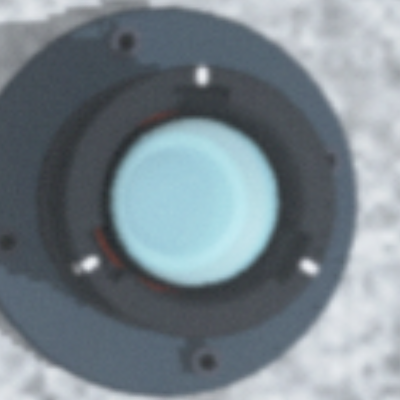

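The lens lies level and centred in the bore at (195,200), with the dome about 4.5 mm below the mouth as expected. Next the ring.

```bash
python3 - <<'E'
from h import *
env.reach([0.4232,-0.2620,0.075],R(0)); st()
settle([0.4232,-0.2620,0.020],R(0))
effector.grasp(35); st('grip')
env.movel([0.4232,-0.2620,0.13],R(0),0.2); st('lift')
env.reach([0.5287,0.0253,0.11],R(0.33)); env.pause(0.2); st(); snap('w_r2')
f=dict(np.load('w_r2.npz'))
for z in (0.013,0.012): print(marks(f,f['pos'][:2],f['pos'][2]+z,17.5,170,110))
print(np.degrees(np.arctan2(f['rot'][1,1],f['rot'][0,1]))-90, f['pos'])
E
```

```text
t 17.7 p [ 0.4241 -0.2608  0.0749] F [ 0.34  0.01 -0.19] M [ 0.023 -0.023  0.009] w 0.0917 g 0.0
at [ 0.4232 -0.262   0.0199] err mm [ 0.05 -0.02  0.11] t 19.35
grip t 20.2 p [ 0.4231 -0.262   0.0199] F [-1.   -0.07 -0.25] M [ 0.042  0.02  -0.013] w 0.0385 g 35.0
lift t 20.9 p [ 0.4226 -0.2616  0.1293] F [ 0.25  0.42 -1.65] M [ 0.059 -0.025  0.   ] w 0.0392 g 35.0
 t 22.27 p [0.5287 0.0236 0.1101] F [ 0.1  -0.42 -0.55] M [ 0.011 -0.03   0.05 ] w 0.0389 g 35.0
marks []
None
marks []
None
18.747662763099328 [0.52872043 0.02359335 0.11010872]
```

View pics/w_r2.png

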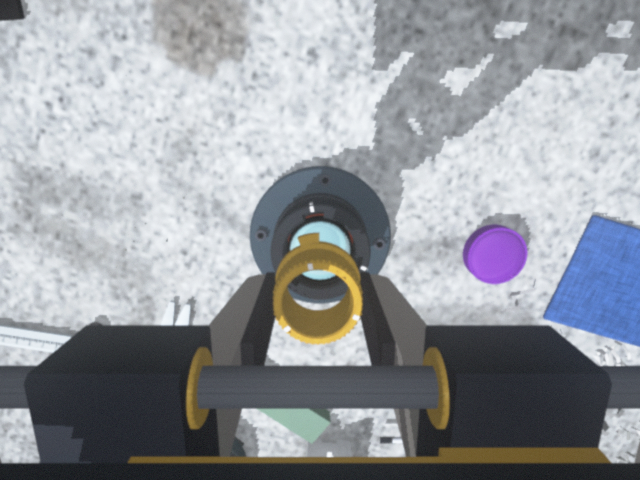

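The ring is held level at (318,300), with white marks near (311,267), (280,322) and (355,325). I'll loosen the mark filter and check the in-hand offset and yaw.

```bash
python3 - <<'E'
from h import *
f=dict(np.load('w_r2.npz'))
for z in (0.013,):
  o=rect(f,f['pos'][:2],f['pos'][2]+z,0.03,600); h,s,v=cv2.split(cv2.cvtColor(o,cv2.COLOR_RGB2HSV))
  for vm,sm in ((150,110),(170,80),(190,60),(210,90)):
    k,lab,stt,ce=cv2.connectedComponentsWithStats(((v>vm)&(s<sm)).astype(np.uint8))
    P=[(ce[i]-299.5)/599*60*[1,-1] for i in range(1,k) if stt[i,4]>40]; A=[stt[i,4] for i in range(1,k) if stt[i,4]>40]
    print(vm,sm,[(p.round(2).tolist(),round(np.hypot(*p),1),a) for p,a in zip(P,A) if np.hypot(*p)<22])
cv2.imwrite('pics/rh.png',cv2.resize(o[:,:,::-1],(400,400)))
E
```

```text
150 110 [([19.37, 7.63], np.float64(20.8), np.int32(63959)), ([0.41, -0.76], np.float64(0.9), np.int32(5481)), ([-13.64, -5.03], np.float64(14.5), np.int32(5576))]
170 80 [([19.51, 7.63], np.float64(21.0), np.int32(61601)), ([0.46, -0.8], np.float64(0.9), np.int32(4480)), ([-13.47, -4.74], np.float64(14.3), np.int32(4570))]
190 60 [([19.61, 7.54], np.float64(21.0), np.int32(59318)), ([0.57, -0.98], np.float64(1.1), np.int32(3465)), ([-13.75, -4.47], np.float64(14.5), np.int32(2262)), ([-15.28, -8.86], np.float64(17.7), np.int32(58))]
210 90 [([19.65, 6.87], np.float64(20.8), np.int32(53921)), ([-2.04, 5.3], np.float64(5.7), np.int32(279)), ([-13.3, -4.15], np.float64(13.9), np.int32(3082)), ([1.35, -3.02], np.float64(3.3), np.int32(1761))]
```

View pics/rh.png

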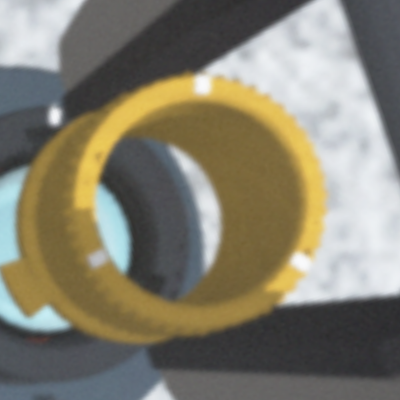

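```bash
cat >> h.py <<'E'
def avg(n=8,dt=0.02):
    F=[];M=[]
    for i in range(n):
        env.pause(dt); s=env.sense(); F.append(s['wrist_force']); M.append(s['moment'])
    return np.mean(F,0),np.mean(M,0),s
E
python3 - <<'E'
from h import *
Rm=R(0.339); cmd=settle([0.52881,0.02504,0.064],Rm,n=2)
F0,M0,s=avg(); print('base',F0.round(2),M0.round(3)); np.savez('base.npz',F0=F0,M0=M0)
z=0.064
while z>0.0532:
    dz=min(0.0015,z-0.0531); z-=dz; cmd[2]-=dz; env.movel(cmd,Rm,0.03); F,M,s=avg(4,0.01)
    print(round(s['t'],2),s['ee_pos'].round(4),(F-F0).round(2),(M-M0).round(3))
    if np.linalg.norm(F-F0)>3: print('contact'); break
np.save('cmd.npy',cmd)
E
```

```text
at [0.5288 0.025  0.0639] err mm [ 0.06 -0.    0.13] t 23.88
base [ 0.18  0.27 -0.42] [ 0.069  0.006 -0.001]
24.3 [0.5288 0.025  0.0624] [ 0.1  -0.58 -0.53] [-0.035  0.022 -0.   ]
24.58 [0.5288 0.025  0.0609] [-0.05 -0.06  0.03] [-0.032 -0.002  0.027]
24.87 [0.5288 0.025  0.0594] [-0.4  -0.32 -0.16] [-0.007  0.003  0.006]
25.15 [0.5288 0.025  0.0579] [-0.04 -0.35 -0.12] [ 0.001 -0.016 -0.015]
25.43 [0.5288 0.025  0.0564] [-0.51 -0.65 -0.47] [-0.023  0.008 -0.   ]
25.72 [0.5287 0.025  0.0549] [-0.18 -0.1  -0.56] [-0.016  0.005 -0.021]
26.0 [0.5289 0.025  0.0535] [ 0.38 -0.25  0.09] [-0.019 -0.009 -0.001]
26.28 [0.5289 0.0251 0.0532] [ 0.34 -0.11  0.55] [-0.    -0.033  0.008]
```

```bash
cat > turn.py <<'E'
from h import *
import sys
b=np.load('base.npz'); F0,M0=b['F0'],b['M0']
def yaw(s): return np.arctan2(-s['tcp_rot'][0,1],s['tcp_rot'][1,1])
def turn(a,cmd,a_end,step,lim,n=6):
    Mz=0
    while a<a_end-1e-9:
        d=min(step,a_end-a); a+=d; cmd[2]-=0.0035*d
        env.movel(cmd,R(0.339-a),0.03); F,M,s=avg(n,0.01); Mz=(M-M0)[2]; Fz=(F-F0)[2]
        print(round(a,3),'yaw',round(0.336-yaw(s),3),'z',s['ee_pos'][2].round(5),'dF',(F-F0).round(1),'Mz',Mz.round(3),'t',round(s['t'],1))
        if Mz>lim or np.linalg.norm(F-F0)>8: print('STOP'); break
    np.savez('turn.npz',a=a,cmd=cmd); return a,cmd,Mz
E
python3 - <<'E'
from turn import *
a,cmd,Mz=turn(0.0,np.load('cmd.npy'),0.42,0.06,0.06)
if Mz<0.06: turn(a,cmd,0.72,0.03,0.08)
E
```

```text
0.06 yaw 0.055 z 0.05297 dF [-0.1 -0.6  0.6] Mz -0.005 t 26.6
0.12 yaw 0.115 z 0.05276 dF [-0.5 -0.6  1.3] Mz 0.006 t 26.9
0.18 yaw 0.175 z 0.05254 dF [-0.4 -0.3  1.1] Mz -0.022 t 27.2
0.24 yaw 0.235 z 0.05231 dF [-0.2 -0.3  1.6] Mz -0.022 t 27.5
0.3 yaw 0.295 z 0.05214 dF [-0.  -0.4  1.6] Mz -0.021 t 27.8
0.36 yaw 0.355 z 0.0519 dF [-0.3 -0.2  2.1] Mz 0.001 t 28.1
0.42 yaw 0.415 z 0.05169 dF [-0.   0.1  2.3] Mz -0.045 t 28.4
0.45 yaw 0.446 z 0.05158 dF [-0.1 -0.1  1.9] Mz -0.008 t 28.7
0.48 yaw 0.476 z 0.05152 dF [-0.4 -0.5  3.1] Mz -0.019 t 29.0
0.51 yaw 0.506 z 0.05147 dF [-0.5 -0.3  4.5] Mz -0.041 t 29.3
0.54 yaw 0.537 z 0.05146 dF [-0.5  0.1  5.6] Mz -0.001 t 29.6
0.57 yaw 0.567 z 0.0514 dF [-0.8 -0.2  6. ] Mz -0.013 t 29.9
0.6 yaw 0.596 z 0.05141 dF [-0.9 -0.2  7.1] Mz -0.02 t 30.2
0.63 yaw 0.627 z 0.05137 dF [-0.8 -0.   7.5] Mz -0.014 t 30.5
0.66 yaw 0.657 z 0.05136 dF [-0.8  0.   8.2] Mz 0.003 t 30.8
STOP
```

No torque yet, and Fz is growing because the arm is pressing the lens to its seat ahead of the thread. I'll ease z so the push stays light, and keep turning without descending until the torque rises.

```bash
cat >> turn.py <<'E'
def turn2(a,cmd,a_end,step,lim,n=8):
    "turn, z trimmed to keep push near 2 N (arm ~12 N/mm)"
    Mz=0; Fz=2
    while a<a_end-1e-9:
        a+=step; cmd[2]+=np.clip((Fz-2)/12e3*0.6,-1.5e-4,4e-4)
        env.movel(cmd,R(0.339-a),0.03); F,M,s=avg(n,0.01); Mz=(M-M0)[2]; Fz=(F-F0)[2]
        print(round(a,3),'yaw',round(0.336-yaw(s),3),'z',s['ee_pos'][2].round(5),'dF',(F-F0).round(1),'Mz',Mz.round(3),'w',round(s['gripper_width'],4),'t',round(s['t'],1))
        if Mz>lim or np.linalg.norm(F-F0)>12: print('STOP'); break
    np.savez('turn.npz',a=a,cmd=cmd); return a,cmd,Mz
E
python3 - <<'E'
from turn import *
q=np.load('turn.npz'); a,cmd=float(q['a']),q['cmd']; cmd[2]+=0.00045
turn2(a,cmd,0.96,0.03,0.10)
E
```

```text
0.69 yaw 0.686 z 0.05145 dF [ 0.4 -0.2  5.4] Mz -0.05 w 0.0389 t 31.1
0.72 yaw 0.716 z 0.05147 dF [0.7 0.1 4.4] Mz -0.05 w 0.0387 t 31.4
0.75 yaw 0.746 z 0.0515 dF [0.5 0.4 3.7] Mz -0.036 w 0.0386 t 31.7
0.78 yaw 0.776 z 0.05152 dF [ 0.2 -0.1  3.2] Mz -0.014 w 0.0385 t 32.0
0.81 yaw 0.806 z 0.05155 dF [ 0.3 -0.1  2.4] Mz -0.027 w 0.039 t 32.4
0.84 yaw 0.836 z 0.0516 dF [-0.4 -0.2  2.1] Mz 0.002 w 0.0385 t 32.7
0.87 yaw 0.866 z 0.05165 dF [-0.5 -0.5  2.2] Mz -0.009 w 0.0385 t 33.0
0.9 yaw 0.896 z 0.05162 dF [-1.  -0.   0.9] Mz -0.021 w 0.0383 t 33.3
0.93 yaw 0.926 z 0.05152 dF [-0.9  0.6  0.3] Mz -0.04 w 0.0387 t 33.6
0.96 yaw 0.956 z 0.05149 dF [-1.1  1.1  0.2] Mz 0.042 w 0.039 t 34.0
```

```bash
python3 - <<'E'
from turn import *
q=np.load('turn.npz'); a,cmd=float(q['a']),q['cmd']
turn2(a,cmd,1.12,0.02,0.15,12)
E
```

```text
0.98 yaw 0.977 z 0.05146 dF [-1.   1.3 -0.6] Mz 0.146 w 0.0385 t 34.3
1.0 yaw 0.997 z 0.05141 dF [-1.6  1.6 -0.2] Mz 0.195 w 0.0388 t 34.6
STOP
```

```bash
python3 - <<'E'
from turn import *
env.pause(0.3); F,M,s=avg(30,0.02); print((F-F0).round(2),(M-M0).round(3),s['t'])
Mz=(M-M0)[2]
if Mz<0.19:
    q=np.load('turn.npz'); a,cmd=float(q['a']),q['cmd']
    turn2(a,cmd,a+0.009,0.01,0.2,15); env.pause(0.2); F,M,s=avg(25,0.02); print((F-F0).round(2),(M-M0).round(3),s['t'])
E
```

```text
[-2.27  2.36 -0.7 ] [0.516 0.501 0.191] 35.45
```

```bash
python3 - <<'E'
from turn import *
s=env.sense(); p=s['ee_pos']; Rm=s['tcp_rot']
effector.release(); st('open'); env.movel([p[0],p[1],0.15],Rm,0.2); env.pause(0.2); st(); snap('w_fin')
f=dict(np.load('w_fin.npz'))
zt=0.0515-0.015+0.028
o=rect(f,(0.5286,0.0253),zt,0.045,400); cv2.imwrite('pics/fin.png',o[:,:,::-1])
print(marks(f,(0.5286,0.0253),zt,17.5,170,110))
E
```

```text
open t 36.34 p [0.5288 0.025  0.0514] F [ 0.97 -0.41 -0.64] M [-0.077 -0.005  0.011] w 0.0918 g 0.0
 t 37.18 p [0.5277 0.025  0.1485] F [-0.98 -0.64 -0.68] M [-0.073  0.031  0.009] w 0.0923 g 0.0
marks [[ 14.62530644   8.77705853]
 [  0.82797234 -18.14939121]]
None
```

View pics/fin.png

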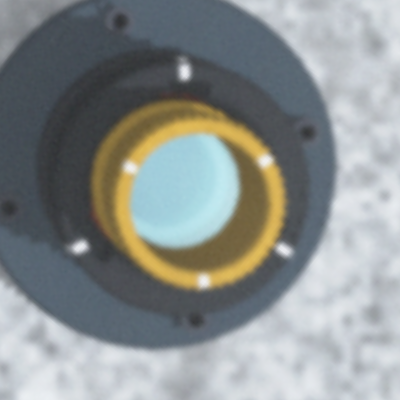

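The ring sits level in the mouth, centred at (199,203). Its marks have turned about 57° from the gates, matching the 1.0 rad of tool rotation, so it did not slip. The gripper is clear.

```bash
python3 -c "
from station import workorder; print(workorder.finish_job())"
```

```text
the job is handed in; nothing more can be done
None
```

The lens is in its cell, clamped by the brass ring, which I turned clockwise about 1.0 rad to about 0.2 N m and released; the job was handed in at about 37 s.

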